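Run the black heat sink through the go gauge

TASK

Take the black heat sink out of the blue salvage bin and lay it flat in the loading bay of the go gauge, crosswise between the pusher and the blue gate, and let go of it. Then push the red paddle of the sprung pusher all the way to the end of its stroke, so that the pusher alone slides the heat sink right through the gate onto the green landing, and let the pusher spring back. Do not drop the heat sink from a height, leave the other parts in the bin, and do not disturb anything else on the bench.

Things in the scene. Friction and masses are not known exactly. Their poses are not given: they have to be found in the camera images.
- black_sink: The target: black finned heat sink, a bar 40 mm (own x) by 96 mm (own y) by 30 mm high, flat sides, about 0.19 kg. Origin: centre of its underside; z up. Pinch it across its 40 mm width (own x).
- gauge: Push-through go gauge, fixed: white bed 280 mm (own x) by 150 mm (own y), top 30 mm above the table. Origin: centre of its underside; own x is the push direction, roughly away from the robot. From -x to +x stand the red paddle, the pusher's prongs, the loading bay, the blue gate and the green landing, which ends in an 8 mm high lip at x = 131 to 137 mm.
- bay (a point): Point on the bed in the loading bay, axes as the gauge (its origin, 30 mm up). The bay is free from the prong tips at x = -35 mm to the gate at +58 mm, and in y between two guide rods (10 mm thick, on the bed, 108 mm clear: y = -54 to 54 mm) that run on through the gate. The heat sink lies here with its long side along y.
- gate (a point): Point on the bed in the middle of the blue gate, 62 mm along the gauge's x: a bridge 8 mm thick along x, 36 mm clear under it, its top 50 mm above the bed.
- landing (a point): Point on the bed in the middle of the green landing, 98 mm along the gauge's x; the landing reaches from the gate (66 mm) to the lip (131 mm).
- pusher (a joint): Travel of the sprung pusher along the gauge's +x, in m: 0 at rest, 0.115 at the end of its stroke; the spring pushes back with 3 N at rest, 8 N at the end, and returns it when let go. Two prongs, 16 mm wide and centred at gauge y = -40 and 40 mm, reach 50 mm ahead of the paddle; their tops are 14 mm above the bed, and a finger fits between them at y = 0.
- paddle (a point): Middle of the rear face of the red paddle (the face to push on), 70 mm above the table; it moves with the pusher. The paddle is 60 mm wide (gauge's y), 10 mm thick and reaches from 42 to 94 mm above the table. Its frame's x is the push direction. Nothing higher than 42 mm stands behind it on the gauge.
- bin: Blue open-topped salvage bin, fixed, 240 mm (own x) by 270 mm (own y), walls 37 mm high and 5 mm thick, floor 5 mm thick. Origin: centre of its underside. It holds the black heat sink and three other parts in a loose two by two layout.
- silver_sink: Bare aluminium heat sink of the same size as the black one, in the bin; leave it. Origin: centre of its underside.
- transformer: Transformer with yellow windings on a dark core, 50 by 70 by 42 mm, in the bin; leave it. Origin: centre of its underside.
- power_board: Small green power board with white and blue components, 44 by 90 by 28 mm, in the bin; leave it. Origin: centre of its underside.
- multimeter: Yellow and black multimeter lying on the bench, 85 by 170 by 43 mm. Bystander. Origin: centre of its underside.
- spray_can: Spray can, 56 mm in diameter, 170 mm high. Bystander. Origin: centre of its underside.
- solder_reel: Copper-coloured solder reel, 64 mm in diameter, 50 mm high. Bystander. Origin: centre of its underside.
- mug: Blue mug, 80 mm in diameter, 95 mm high. Bystander. Origin: centre of its underside.
- screwdriver: Screwdriver lying on the bench, handle at its own -x. Bystander. Origin: underside, near its middle.
Not all that is in view belongs to the job. Leave any orange or purple look-alike of the black_sink alone.

How it is judged (in metres and radians):
On the way, in this order (a step that is already met when the one before it is completed fails the run):
1. the black heat sink lies flat and released in the loading bay, crosswise between the guide rods, clear of the gate, with the pusher at rest (x of black_sink in the frame of gauge between -0.021 and 0.04 m and y of black_sink in the frame of gauge between -0.01 and 0.01 m and z of black_sink in the frame of gauge between 0.025 and 0.034 m and angle between black_sink's own z axis and vertical below 0.06 rad and angle between the x axis of black_sink and the x axis of gauge, either way round below 0.2 rad and contact force between the fingers and black_sink below 0.1 N and value of joint pusher below 0.008 m), for 0.2 s.
2. the pusher is at the end of its stroke (within 6 mm) and has carried the heat sink past the gate, with no finger on the heat sink (value of joint pusher above 0.109 m and x of black_sink in the frame of gauge above 0.088 m and z of black_sink in the frame of gauge between 0.025 and 0.034 m and angle between black_sink's own z axis and vertical below 0.06 rad and contact force between the fingers and black_sink below 0.1 N), for 0.1 s.
At the end, for the whole second after the job is handed in: The black heat sink lies flat and still on the gauge's landing beyond the gate, its centre 88 to 125 mm from the gauge's origin along x and within 15 mm of its centre line; the pusher has sprung back to within 6 mm of rest; the other three parts are still in the bin (x of black_sink in the frame of gauge between 0.088 and 0.125 m and y of black_sink in the frame of gauge between -0.015 and 0.015 m and z of black_sink in the frame of gauge between 0.025 and 0.034 m and angle between black_sink's own z axis and vertical below 0.06 rad and value of joint pusher below 0.006 m and linear speed of black_sink below 0.02 m/s and x of silver_sink in the frame of bin between -0.12 and 0.12 m and y of silver_sink in the frame of bin between -0.135 and 0.135 m and x of transformer in the frame of bin between -0.12 and 0.12 m and y of transformer in the frame of bin between -0.135 and 0.135 m and x of power_board in the frame of bin between -0.12 and 0.12 m and y of power_board in the frame of bin between -0.135 and 0.135 m and z of each of silver_sink, transformer, power_board in the frame of bin below 0.03 m); the robot touches nothing.
It fails at once if the heat sink is let fall from more than about 40 mm above the gauge's bed (height (world z) of black_sink above 0.075 m and contact force between black_sink and anything else below 0.05 N).
It fails at once if the fingers push or hold the heat sink in or beyond the gate (only the pusher may send it through) (x of black_sink in the frame of gauge between 0.06 and 0.16 m and y of black_sink in the frame of gauge between -0.07 and 0.07 m and z of black_sink in the frame of gauge below 0.045 m and contact force between the fingers and black_sink above 0.5 N).
It fails at once if another part in the bin or a thing on the bench is moved by more than 50 mm (distance of any of silver_sink, transformer, power_board, multimeter, spray_can, solder_reel, mug, screwdriver from where it was at the start of the episode above 0.05 m).
It also fails if it takes over 54 s, if anything falls off the work surface, if the arm or the gripper's body presses on something with over 40 N, if the wrist force passes 120 N, or if a joint passes its speed limit or range.

ROBOT

A 7-joint arm with a two-finger parallel gripper is mounted at the origin on the work surface. World frame = base frame: x ahead of the robot, y to its left, z up, the work surface at z = 0. Lengths are in mm, angles in rad, forces in N, time in s.
With the tool pointing down it reaches from about 350 to 900 mm from the base axis. Payload 19.9 kg.
Tool frame: the origin (TCP) lies at the very end of the fingers, on their centre line; the grasp point (between the pads) lies 19 mm behind it; z points along the fingers, y is the line along which they close (so a half turn about z gives the same grasp; the last joint's range is limited). The gripper opens to 94 mm and grips with 3 to 60 N. Pads are 16 mm wide; open, the fingers measure 119 mm over their backs; the gripper's body (75 mm by 177 mm) begins 78 mm behind the grasp point.
Start: joints at [-1.181, 0.417, -0.01, 1.614, 0.005, 1.111, -0.053], TCP at [261.554, 567.616, 205.425] pointing down, gripper open.
Joint ranges: [-2.81, 2.81], [-0.39, 2.02], [-1.27, 1.25], [0.06, 2.57], [-1.19, 4.33], [0.19, 2], [-2.82, 2.82]. Speed limits (rad/s): [1.89, 1.89, 2.39, 2.39, 3.01, 3.01, 3.01].

INTERFACE

Orientations are given as a unit quaternion [w, x, y, z].
In Python, from plant import sense, get_image, close_job, cut_out gives the robot as it stands.
- The arm moves only by the shell command python3 -m crank 'ROWS' [FORCE]. ROWS is JSON, a list of rows, each an object with "xyz": the shift along the tool's x, y, z normalised to -1 to 1, where 1 is 0.025 m, a list of three; "rot": the turn, a rotation vector about the tool's x, y, z normalised to -1 to 1, where 1 is 0.08 rad, a list of three; "claw": the opening, from 0 (shut) to 1 (fully open). A call has 1 to 8 rows; each row shifts and turns the commanded pose from where the row before left it, along the tool's axes as they then stand; what a row does not reach is not made up. A row lasts 1/12 s, in which the tool goes at most 41.7 mm and 7.16 degrees, less where a joint would pass 70% of its speed; a pose out of reach is approached as far as the arm can. A call with a number of a shift or a turn outside -1 to 1 is refused whole. A call with a gripper value outside its range is refused whole. The fingers move at their own pace and stop on an object; FORCE is the grip in N (left out, the last holds). Time passes only in rows, so rows that do not move let the fingers close. It gives the time, the measured TCP pose, the force, the opening and the grip force at its end, in the units of the state.
- sense(): the state, without advancing time (a new reading comes with each control period).
- get_image(name): name is "scene" or "top"; returns a dict with "frame" (480x640x3 uint8, red, green, blue), "depth" (480x640 float32, mm along the optical axis (not along the pixel's ray), 0 where there is no reading), "fx", "fy", "cx", "cy" (pixels), "origin" and "attitude" of the camera in the world. Camera axes: x right, y up, looking along -z (the intrinsics and any distortion apply to the point x, -y, -z); pixel columns grow to the right and rows downward; lengths in mm; the calibration is good to about 2 mm. A picture is of the moment at which its call begins.
- close_job(): hands the job in; it is judged then, once.
Trained networks look in a picture, given as the dict that the camera call returned (one of the last four; its "shot" number tells which), for a name from the list of things; names that differ only in an ending like _2 or _b are one class to them, and where a whole thing is asked for, a point or a joint stands for the part that bears it (a point fixed in the world has none). Each returns a list of dicts, best first, with "confidence" (0 to 1); they miss things now and then, are a little off and sometimes report something else, mostly with a low value. They report only what shows in the picture. A call takes as long as a camera call. They do not tell look-alikes from the thing itself.
- cut_out(query, picture): "region" (480x640 bool, what is visible of it) and "bbox" ([left, top, right, bottom] in pixels, round what is visible of it).
The state is a dict: "time": time; "q": joint angles; "joint_vel": joint speeds; "tau": joint torques, N m; "position": TCP position; "tcp_rot": TCP orientation; "ft_force": force on the tool from outside, world axes, zero at the start; "wrist_torque": the same for the moment, N m; "opening": finger opening in mm; "grip_force": force on a finger pad.
Only numpy, scipy, OpenCV 4.12 (cv2) and the standard library are available. Lean on these libraries where they do the work, as an engineer would, in place of code of your own. Each camera call takes 0.05 s, during which the arm holds its last target. There are 200 camera calls.

## Working session

There is one attempt and no reset: what is moved stays moved. The work goes in short steps, Python scripts to look and compute and a shell command to move; the robot and the scene stay as the last step left them, time stands still between calls to the robot, and variables do not carry over. Pictures are saved under pics/ and viewed, at most 10 in all, crops included, and the job is handed in when it is done.

```bash
mkdir -p pics
cat > h.py <<'E'
import numpy as np, cv2
from scipy.spatial.transform import Rotation as R
from plant import sense, get_image, close_job, cut_out
def rot(q): return R.from_quat([q[1],q[2],q[3],q[0]])
def cloud(p):
    d=p["depth"]; v,u=np.mgrid[0:480,0:640]
    c=np.stack([(u-p["cx"])/p["fx"]*d,-(v-p["cy"])/p["fy"]*d,-d],-1)
    a=np.array(p["attitude"]); M=rot(a).as_matrix() if a.size==4 else a
    w=c@M.T+np.array(p["origin"]); w[d<=0]=np.nan; return w
def rect(pts):
    return cv2.minAreaRect(pts[:,:2].astype(np.float32))
E
python3 - <<'E'
from h import *
for n in("top","scene"):
    p=get_image(n); w=cloud(p)
    cv2.imwrite(f"pics/{n}0.png",p["frame"][:,:,::-1])
    print(n,p["origin"],p["attitude"],p["fx"],[k for k in p])
    for o in("black_sink","silver_sink","transformer","power_board","gauge","paddle","bin"):
        for r in cut_out(o,p)[:3]:
            q=w[r["region"]]; q=q[~np.isnan(q[:,0])]
            if len(q)<10: continue
            z=np.percentile(q[:,2],90); t=q[q[:,2]>z-6]
            print(o,round(r["confidence"],2),np.round(r["bbox"]),len(q),"z",np.round(np.percentile(q[:,2],[5,50,90,99])),np.round(np.nanmedian(q,0)),"rect",[np.round(x,1) for x in rect(t)])
s=sense();print({k:np.round(v,3) for k,v in s.items()})
E
```

```text
top [ 328.35775583   -5.63726726 1593.92180373] [ 0.70740602  0.02442508 -0.0267602  -0.7058782 ] 492.0720515884292 ['frame', 'depth', 'fx', 'fy', 'cx', 'cy', 'origin', 'attitude', 'shot']
black_sink 0.98 [247. 256. 273. 286.] 410 z [-0. 16. 31. 35.] [324. 163.  16.] rect [array([324.2, 162.9]), array([94.8, 40.5]), np.float64(44.8)]
black_sink 0.8 [158. 284. 183. 314.] 452 z [ 6. 23. 31. 35.] [237. 452.  23.] rect [array([237.1, 452.1]), array([94.1, 41.1]), np.float64(29.7)]
black_sink 0.73 [324. 246. 344. 279.] 395 z [ 0. 10. 31. 36.] [355. -65.  10.] rect [array([357.1, -64.6]), array([94.6, 39.5]), np.float64(7.6)]
silver_sink 0.7 [222. 175. 254. 193.] 426 z [ 7. 25. 36. 41.] [612. 248.  25.] rect [array([612. , 247.1]), array([96.8, 40.8]), np.float64(83.2)]
transformer 0.83 [261. 206. 284. 229.] 353 z [10. 43. 48. 52.] [490. 134.  43.] rect [array([492.3, 136.4]), array([69.7, 46. ]), np.float64(82.3)]
power_board 0.83 [220. 213. 250. 222.] 362 z [ 4. 14. 32. 37.] [500. 252.  14.] rect [array([500.6, 253.3]), array([67.9, 32.3]), np.float64(89.5)]
power_board 0.68 [349. 152. 4
[... 2064 characters left out ...]
np.float64(2.5)]
bin 0.83 [326. 176. 460. 286.] 5844 z [ 2.  9. 36. 43.] [547. 193.   9.] rect [array([549.8, 190.9]), array([281.2, 245.4]), np.float64(82.3)]
{'time': np.float64(0.8), 'q': array([-1.18 ,  0.417, -0.01 ,  1.614,  0.005,  1.111, -0.053]), 'joint_vel': array([-0.001, -0.   ,  0.   , -0.   , -0.   ,  0.   ,  0.002]), 'tau': array([-0.0000e+00, -8.5100e+01,  6.3600e-01, -4.2627e+01, -4.9000e-02,
        1.4000e-02,  0.0000e+00]), 'position': array([261.601, 567.614, 205.46 ]), 'tcp_rot': array([ 0.   ,  0.214,  0.977, -0.   ]), 'ft_force': array([0.289, 0.162, 0.643]), 'wrist_torque': array([ 0.046, -0.035, -0.031]), 'grip_force': np.float64(0.0), 'opening': np.float64(93.952)}
```

View pictures.

Run:
```python
import cv2
a=cv2.imread("pics/top0.png")[140:300,140:420]
b=cv2.imread("pics/scene0.png")[110:400,230:510]
cv2.imwrite("pics/topc.png",cv2.resize(a,(784,448),interpolation=cv2.INTER_CUBIC))
cv2.imwrite("pics/scenec.png",cv2.resize(b,(560,580),interpolation=cv2.INTER_CUBIC))
```

```text
(no output)
```

View pics/topc.png

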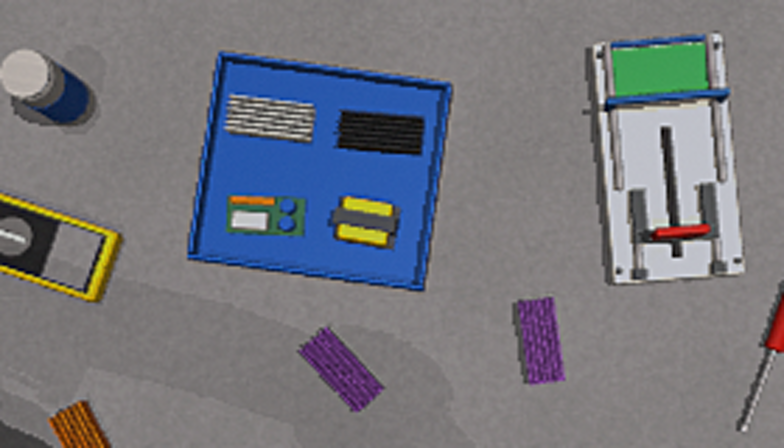

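View pics/scenec.png

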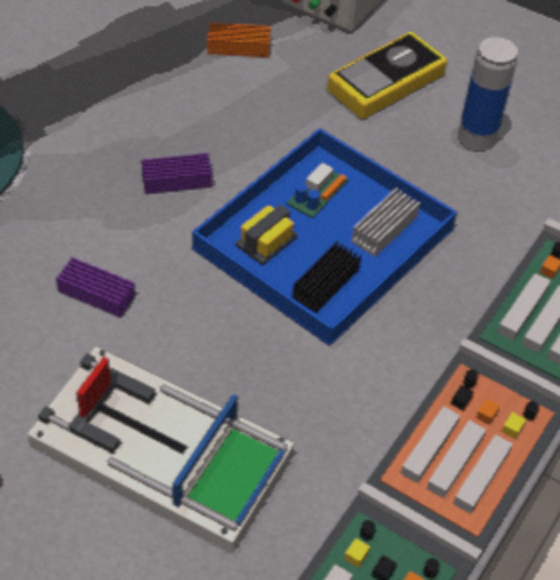

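Run:
```python
from h import *
S=[]
for n in("top","scene"):
    p=get_image(n); w=cloud(p); f=p["frame"].astype(int); hsv=cv2.cvtColor(p["frame"],cv2.COLOR_RGB2HSV)
    def near(x,y,r): return (abs(w[...,0]-x)<r)&(abs(w[...,1]-y)<r)
    z=w[...,2]
    def show(l,m):
        q=w[m]; r=rect(q); print(n,l,len(q),np.round(q.mean(0),1),[np.round(x,1) for x in r])
    show("black",near(596,120,62)&(f.max(-1)<75)&(z>26))
    show("bed",near(567,-209,170)&(z>24)&(z<36))
    show("base",near(567,-209,170)&(z>15))
    show("green",near(567,-209,170)&(hsv[...,0]>45)&(hsv[...,0]<80)&(hsv[...,1]>100)&(z>20))
    show("gate",near(567,-209,170)&(hsv[...,0]>100)&(hsv[...,0]<125)&(hsv[...,1]>110)&(z>70))
    show("paddle",near(480,-216,50)&((hsv[...,0]<8)|(hsv[...,0]>172))&(hsv[...,1]>120)&(z>80))
    show("trf",near(490,136,60)&(z>40))
    q=w[near(596,110,62)&(z>30)];
```

```text
top black 198 [596.3 119.7  32.9] [array([616.6, 118. ]), array([94.2, 81.6]), np.float64(84.9)]
top bed 2928 [ 563.9 -210.5   30. ] [array([ 555.1, -207.6]), array([311.2, 320. ]), np.float64(0.1)]
top base 4177 [ 560.9 -211.4   34.3] [array([ 554.7, -213. ]), array([327.7, 313.4]), np.float64(89.6)]
top green 545 [ 668.5 -199.9   31.1] [array([ 665.6, -198. ]), array([ 63.5, 113.6]), np.float64(7.4)]
top gate 108 [ 627.9 -203.4   78. ] [array([ 627.9, -204.4]), array([  7.4, 135.5]), np.float64(4.7)]
top paddle 62 [ 476.5 -215.6   93. ] [array([ 476.9, -216.3]), array([ 8.9, 58.4]), np.float64(5.2)]
top trf 238 [492.4 136.2  45.3] [array([482.9, 156.8]), array([ 61.8, 110.6]), np.float64(22.8)]
scene black 437 [598.6 116.   33.4] [array([617.6, 114.1]), array([104. ,  86.3]), np.float64(84.3)]
scene bed 4719 [ 572.4 -217.1   31.4] [array([ 554.1, -210.4]), array([313.6, 327.8]), np.float64(0.0)]
scene base 7162 [ 568.8 -218.5   36.6] [array([ 554.4, -207.5]), array([314. , 335.1]), np.float64(0.0)]
scene green 1034 [ 662.6 -199.3   32.4] [array([ 661.6, -196.3]), array([ 62.5, 109.5]), np.float64(4.9)]
scene gate 176 [ 628.1 -204.4   81. ] [array([ 627.8, -204. ]), array([  8.6, 137.6]), np.float64(5.0)]
scene paddle 139 [ 478.2 -219.2   91.7] [array([ 476.3, -216.6]), array([12.7, 59.5]), np.float64(7.0)]
scene trf 320 [492.1 135.8  46.3] [array([470.6, 141.2]), array([74.2, 96.6]), np.float64(77.6)]
```

The top crop (384,132) shows the black sink in the bin's far-right quarter, confirmed by the scene network (0.96, at 596,120). The purple and orange look-alikes lie outside the bin. The gauge is at about (566,-209), yaw 4.75°, consistent with the gate-to-paddle distance of 152 mm. First I move over the sink, then turn.

```bash
for i in 1 2 3; do python3 -m crank '[{"xyz":[-0.82,-0.445,0],"rot":[0,0,0],"claw":0.68},{"xyz":[-0.82,-0.445,0],"rot":[0,0,0],"claw":0.68},{"xyz":[-0.82,-0.445,0],"rot":[0,0,0],"claw":0.68},{"xyz":[-0.82,-0.445,0],"rot":[0,0,0],"claw":0.68},{"xyz":[-0.82,-0.445,0],"rot":[0,0,0],"claw":0.68},{"xyz":[-0.82,-0.445,0],"rot":[0,0,0],"claw":0.68},{"xyz":[-0.82,-0.445,0],"rot":[0,0,0],"claw":0.68},{"xyz":[-0.82,-0.445,0],"rot":[0,0,0],"claw":0.68}]'; done
for i in 1 2; do python3 -m crank '[{"xyz":[0,0,0],"rot":[0,0,0.96],"claw":0.68},{"xyz":[0,0,0],"rot":[0,0,0.96],"claw":0.68},{"xyz":[0,0,0],"rot":[0,0,0.96],"claw":0.68},{"xyz":[0,0,0],"rot":[0,0,0.96],"claw":0.68},{"xyz":[0,0,0],"rot":[0,0,0.96],"claw":0.68},{"xyz":[0,0,0],"rot":[0,0,0.96],"claw":0.68},{"xyz":[0,0,0],"rot":[0,0,0.96],"claw":0.68},{"xyz":[0,0,0],"rot":[0,0,0.96],"claw":0.68}]'; done
cat >> h.py <<'E'
def to(x,y,z,ydeg):
    "units to go (xyz/25 in the present tool axes; rot z/0.08)"
    s=sense(); r=rot(s["tcp_rot"]); M=r.as_matrix()
    d=M.T@(np.array([x,y,z])-s["position"])/25
    yaw=np.degrees(np.arctan2(M[1,1],M[0,1])); t=(ydeg-yaw+180)%360-180
    print("t",s["time"],"pos",np.round(s["position"],1),"yaw y",round(yaw,2),"tilt",np.round(M[:,2],3),"q",np.round(s["q"],2),"open",round(float(s["opening"]),1),"grip",s["grip_force"],"F",np.round(s["ft_force"],1))
    print("units xyz",np.round(d,3),"rotz",round(-np.radians(t)/.08,3))
E
python3 -c "
from h import *
to(596.2,119.8,13,-5.1)"
```

```text
time: 1.57
position: [373.9, 417.2, 205.6]
tcp_rot: [0.0, 0.214, 0.977, 0.0]
ft_force: [0.8, 0.6, -0.5]
opening: 63.7
grip_force: 0.0
time: 2.23
position: [485.5, 267.8, 205.6]
tcp_rot: [0.0, 0.214, 0.977, 0.0]
ft_force: [0.0, 0.5, -0.5]
opening: 63.4
grip_force: 0.0
time: 2.9
position: [597.3, 118.3, 205.5]
tcp_rot: [0.0, 0.214, 0.977, -0.0]
ft_force: [0.7, 0.5, 0.2]
opening: 63.7
grip_force: 0.0
time: 3.57
position: [596.7, 119.3, 205.5]
tcp_rot: [0.0, 0.501, 0.865, 0.0]
ft_force: [0.1, 0.1, -0.1]
opening: 63.7
grip_force: 0.0
time: 4.23
position: [596.6, 119.3, 205.5]
tcp_rot: [0.0, 0.739, 0.673, -0.0]
ft_force: [0.3, -0.9, -0.6]
opening: 63.9
grip_force: 0.0
t 4.2333 pos [596.6 119.3 205.5] yaw y -5.35 tilt [ 0. -0. -1.] q [-0.61  0.42  0.47  1.67 -0.21  1.1  -0.17] open 63.9 grip 0.0 F [ 0.3 -0.9 -0.6]
units xyz [ 0.019 -0.02   7.7  ] rotz -0.055
```

```bash
python3 -m crank '[{"xyz":[0,0,0.9],"rot":[0,0,0],"claw":0.68},{"xyz":[0,0,0.9],"rot":[0,0,0],"claw":0.68},{"xyz":[0,0,0.9],"rot":[0,0,0],"claw":0.68},{"xyz":[0,0,0.9],"rot":[0,0,0],"claw":0.68},{"xyz":[0,0,0.9],"rot":[0,0,0],"claw":0.68},{"xyz":[0,0,0.9],"rot":[0,0,0],"claw":0.68},{"xyz":[0,0,0.9],"rot":[0,0,0],"claw":0.68},{"xyz":[0,0,0.6],"rot":[0,0,0],"claw":0.68}]'
python3 -m crank '[{"xyz":[0,0,0.45],"rot":[0,0,0],"claw":0.68},{"xyz":[0,0,0.45],"rot":[0,0,0],"claw":0.68},{"xyz":[0,0,0],"rot":[0,0,0],"claw":0.68},{"xyz":[0,0,0],"rot":[0,0,0],"claw":0.3},{"xyz":[0,0,0],"rot":[0,0,0],"claw":0.3},{"xyz":[0,0,0],"rot":[0,0,0],"claw":0.3},{"xyz":[0,0,0],"rot":[0,0,0],"claw":0.3},{"xyz":[0,0,0],"rot":[0,0,0],"claw":0.3}]' 25
python3 -m crank '[{"xyz":[0,0,0],"rot":[0,0,0],"claw":0.3},{"xyz":[0,0,0],"rot":[0,0,0],"claw":0.3},{"xyz":[0,0,0],"rot":[0,0,0],"claw":0.3}]'
```

```text
time: 4.9
position: [595.9, 119.2, 30.9]
tcp_rot: [-0.0, 0.738, 0.675, -0.001]
ft_force: [-0.0, -0.2, -0.1]
opening: 64.0
grip_force: 0.0
time: 5.57
position: [597.1, 119.4, 11.2]
tcp_rot: [0.0, 0.738, 0.675, 0.0]
ft_force: [-1.7, -0.2, 7.7]
opening: 39.4
grip_force: 25.0
time: 5.82
position: [597.0, 119.4, 11.2]
tcp_rot: [0.0, 0.738, 0.675, 0.0]
ft_force: [-1.6, 0.2, 7.0]
opening: 40.0
grip_force: 25.0
```

```bash
python3 -m crank '[{"xyz":[0,0,-0.3],"rot":[0,0,0],"claw":0.3},{"xyz":[0,0,-0.6],"rot":[0,0,0],"claw":0.3},{"xyz":[0,0,-0.7],"rot":[0,0,0],"claw":0.3},{"xyz":[0,0,-0.7],"rot":[0,0,0],"claw":0.3},{"xyz":[0,0,-0.7],"rot":[0,0,0],"claw":0.3},{"xyz":[0,0,-0.7],"rot":[0,0,0],"claw":0.3},{"xyz":[0,0,-0.5],"rot":[0,0,0],"claw":0.3},{"xyz":[0,0,-0.2],"rot":[0,0,0],"claw":0.3}]' 30
python3 -m crank '[{"xyz":[0,0,0],"rot":[0,0,-0.55],"claw":0.3},{"xyz":[0,0,0],"rot":[0,0,-0.55],"claw":0.3},{"xyz":[0,0,0],"rot":[0,0,-0.55],"claw":0.3},{"xyz":[0,0,0],"rot":[0,0,-0.55],"claw":0.3},{"xyz":[0,0,0],"rot":[0,0,0],"claw":0.3}]'
python3 - <<'E'
from h import *
to(571.1,-208.8,37,4.75)
p=get_image("scene");cv2.imwrite("pics/s2.png",cv2.resize(p["frame"][110:400,230:510,::-1],(560,580)))
w=cloud(p)
for r in cut_out("black_sink",p):
    q=w[r["region"]];q=q[~np.isnan(q[:,0])];print(r["confidence"],np.round(np.median(q,0)),np.round(r["bbox"]))
E
```

```text
time: 6.48
position: [597.4, 119.4, 122.6]
tcp_rot: [0.0, 0.738, 0.675, 0.001]
ft_force: [0.1, -0.1, -1.7]
opening: 39.8
grip_force: 30.0
time: 6.9
position: [596.3, 119.2, 120.1]
tcp_rot: [-0.0, 0.675, 0.738, -0.0]
ft_force: [-0.3, 0.4, -0.9]
opening: 40.0
grip_force: 30.0
t 6.9 pos [596.3 119.2 120.1] yaw y 5.07 tilt [-0.001 -0.    -1.   ] q [-0.55  0.51  0.4   1.74 -0.24  0.94  0.04] open 40.0 grip 29.998449683189392 F [-0.3  0.4 -0.9]
units xyz [-12.978  -2.164   3.325] rotz 0.07
0.84 [595. 102. 138.] [380. 205. 408. 241.]
0.81 [240. 448.  27.] [333. 121. 368. 140.]
0.8 [328. 161.  28.] [301. 184. 335. 206.]
0.63 [361. -69.  27.] [259. 241. 295. 269.]
0.18 [ 483. -219.   47.] [264. 289. 308. 334.]
```

View pics/s2.png

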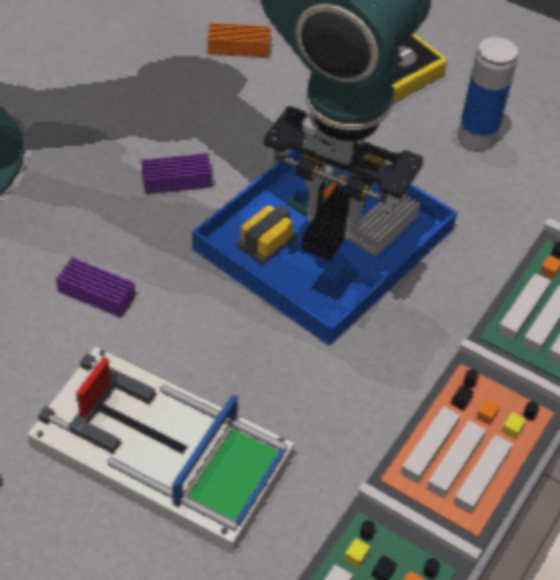

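The black sink is held level in the fingers (view px 325,235) and the other parts are in place. Moving to the bay.

```bash
for i in 1 2; do python3 -m crank '[{"xyz":[-0.81,-0.135,0],"rot":[0,0,0],"claw":0.3},{"xyz":[-0.81,-0.135,0],"rot":[0,0,0],"claw":0.3},{"xyz":[-0.81,-0.135,0],"rot":[0,0,0],"claw":0.3},{"xyz":[-0.81,-0.135,0],"rot":[0,0,0],"claw":0.3},{"xyz":[-0.81,-0.135,0],"rot":[0,0,0],"claw":0.3},{"xyz":[-0.81,-0.135,0],"rot":[0,0,0],"claw":0.3},{"xyz":[-0.81,-0.135,0],"rot":[0,0,0],"claw":0.3},{"xyz":[-0.81,-0.135,0],"rot":[0,0,0],"claw":0.3}]'; done
python3 -m crank '[{"xyz":[0,0,0],"rot":[0,0,0],"claw":0.3},{"xyz":[0,0,0],"rot":[0,0,0],"claw":0.3}]'
python3 - <<'E'
from h import *
to(571.1,-208.8,37,4.75)
p=get_image("scene");cv2.imwrite("pics/s3.png",cv2.resize(p["frame"][200:400,230:430,::-1],(600,600)))
w=cloud(p);z=w[...,2];f=p["frame"]
for r in cut_out("black_sink",p)[:1]:
    q=w[r["region"]&(f.max(-1)<75)];q=q[~np.isnan(q[:,0])];print(r["confidence"],np.round(np.median(q,0)),[np.round(x,1) for x in rect(q)],np.percentile(q[:,2],[3,97]))
p=get_image("top");w=cloud(p);f=p["frame"]
for r in cut_out("black_sink",p):
    q=w[r["region"]&(f.max(-1)<75)];q=q[~np.isnan(q[:,0])]
    if len(q)>20 and q[:,1].mean()<-100: print("top",r["confidence"],[np.round(x,1) for x in rect(q)],np.percentile(q[:,2],[3,97]))
E
```

```text
time: 7.67
position: [583.4, -45.4, 120.3]
tcp_rot: [-0.0, 0.677, 0.736, -0.0]
ft_force: [0.4, 0.5, -2.0]
opening: 39.8
grip_force: 30.0
time: 8.33
position: [570.5, -209.1, 120.3]
tcp_rot: [-0.0, 0.677, 0.736, -0.0]
ft_force: [0.3, 0.1, -2.3]
opening: 39.8
grip_force: 30.0
time: 8.5
position: [570.3, -209.3, 120.3]
tcp_rot: [-0.0, 0.677, 0.736, -0.0]
ft_force: [-0.3, -0.2, -1.3]
opening: 40.0
grip_force: 30.0
t 8.5 pos [ 570.3 -209.3  120.3] yaw y 4.75 tilt [-0. -0. -1.] q [-0.04  0.51  0.46  1.75 -0.27  0.94  0.61] open 40.0 grip 29.999015629291534 F [-0.3 -0.2 -1.3]
units xyz [0.019 0.034 3.331] rotz 0.0
  return _methods._mean(a, axis=axis, dtype=dtype,
  ret = um.true_divide(
Traceback (most recent call last):
IndexError: index -1 is out of bounds for axis 0 with size 0
```

View pics/s3.png

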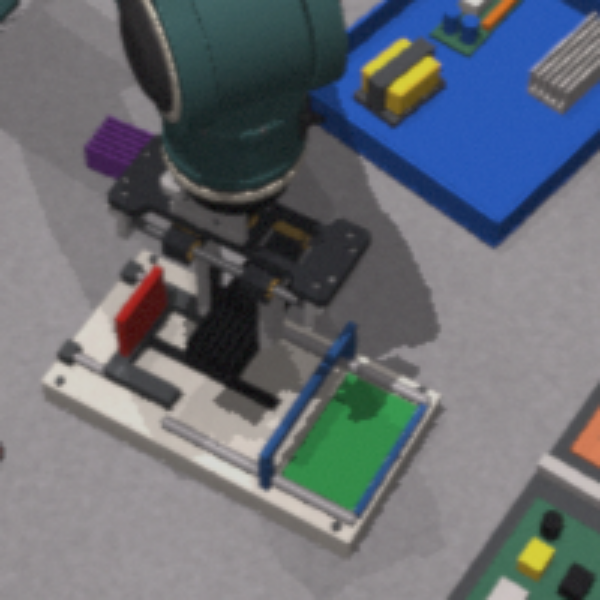

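```bash
cat >> h.py <<'E'
G=np.array([566.1,-209.2]); C,Sn=np.cos(np.radians(4.75)),np.sin(np.radians(4.75))
def gau(w):
    d=w[...,:2]-G; return np.stack([d[...,0]*C+d[...,1]*Sn,-d[...,0]*Sn+d[...,1]*C,w[...,2]],-1)
E
python3 - <<'E'
from h import *
p=get_image("scene");g=gau(cloud(p));f=p["frame"].max(-1)
m=(f<70)&(abs(g[...,0]-5)<30)&(abs(g[...,1])<75)&(g[...,2]>105)&(g[...,2]<155)
q=g[m];print(len(q));print(np.percentile(q,[1,3,10,50,90,97,99],axis=0).round(1))
e=q[(q[:,2]<138)];print("low",len(e),np.percentile(e[:,1],[2,5,20,50]).round(1))
E
```

```text
598
[[-16.5 -45.4 117.2]
 [-15.7 -44.6 119.1]
 [-13.9 -43.2 124.1]
 [  2.2 -20.  140.2]
 [ 23.9  10.5 147.4]
 [ 24.7  25.8 150.3]
 [ 25.4  40.3 152.5]]
low 248 [-45.4 -44.6 -43.1 -29.7]
```

```bash
python3 -m crank '[{"xyz":[0.08,0.04,0.3],"rot":[0,0,0],"claw":0.3},{"xyz":[0,0,0.6],"rot":[0,0,0],"claw":0.3},{"xyz":[0,0,0.7],"rot":[0,0,0],"claw":0.3},{"xyz":[0,0,0.7],"rot":[0,0,0],"claw":0.3},{"xyz":[0,0,0.4],"rot":[0,0,0],"claw":0.3},{"xyz":[0,0,0.3],"rot":[0,0,0],"claw":0.3},{"xyz":[0,0,0.1],"rot":[0,0,0],"claw":0.3},{"xyz":[0,0,0],"rot":[0,0,0],"claw":0.3}]'
python3 -m crank '[{"xyz":[0,0,0.1],"rot":[0,0,0],"claw":0.3},{"xyz":[0,0,0.06],"rot":[0,0,0],"claw":0.3},{"xyz":[0,0,0.04],"rot":[0,0,0],"claw":0.3},{"xyz":[0,0,0],"rot":[0,0,0],"claw":0.3}]'
python3 -c "
from h import *
to(571.3,-210.8,36.2,4.75)"
```

```text
time: 9.32
position: [571.5, -206.0, 42.7]
tcp_rot: [-0.0, 0.676, 0.737, -0.0]
ft_force: [-0.4, 0.5, -2.4]
opening: 39.8
grip_force: 30.0
time: 9.65
position: [571.7, -206.1, 38.1]
tcp_rot: [0.0, 0.676, 0.737, 0.0]
ft_force: [-1.2, 0.8, -0.7]
opening: 40.0
grip_force: 30.0
t 9.65 pos [ 571.7 -206.1   38.1] yaw y 4.94 tilt [ 0. -0. -1.] q [-0.01  0.62  0.41  1.79 -0.33  0.8   0.65] open 40.0 grip 29.99891370534897 F [-1.2  0.8 -0.7]
units xyz [-0.184 -0.031  0.078] rotz 0.041
```

```bash
python3 -m crank '[{"xyz":[-0.09,-0.02,0],"rot":[0,0,0],"claw":0.3},{"xyz":[-0.09,-0.01,0],"rot":[0,0,0],"claw":0.3},{"xyz":[0,0,0],"rot":[0,0,0],"claw":0.3},{"xyz":[0,0,0.04],"rot":[0,0,0],"claw":0.3},{"xyz":[0,0,0.04],"rot":[0,0,0],"claw":0.3},{"xyz":[0,0,0],"rot":[0,0,0],"claw":0.3}]'
python3 - <<'E'
from h import *
to(571.3,-210.8,36.2,4.75)
p=get_image("scene");g=gau(cloud(p));f=p["frame"];v=f.max(-1)
cv2.imwrite("pics/s4.png",cv2.resize(f[260:400,230:430,::-1],(800,560)))
m=(v<70)&(abs(g[...,0]-5)<30)&(abs(g[...,1])<75)&(g[...,2]>36)&(g[...,2]<72)
q=g[m];print(len(q),np.percentile(q,[1,3,10,50,90,97,99],axis=0).round(1))
E
```

```text
time: 10.15
position: [571.3, -210.8, 36.2]
tcp_rot: [0.0, 0.676, 0.737, 0.0]
ft_force: [-2.2, 0.4, 5.3]
opening: 39.4
grip_force: 30.0
t 10.15 pos [ 571.3 -210.8   36.2] yaw y 4.93 tilt [ 0. -0. -1.] q [-0.    0.63  0.41  1.79 -0.33  0.79  0.66] open 39.4 grip 30.00048816204071 F [-2.2  0.4  5.3]
units xyz [0.001 0.001 0.001] rotz 0.04
512 [[-18.1 -48.5  36.9]
 [-15.6 -48.   38.5]
 [-13.7 -45.7  43. ]
 [  1.8 -21.8  56.5]
 [ 23.7   6.1  63.7]
 [ 25.   25.7  66.5]
 [ 25.4  34.9  68.9]]
```

View pics/s4.png

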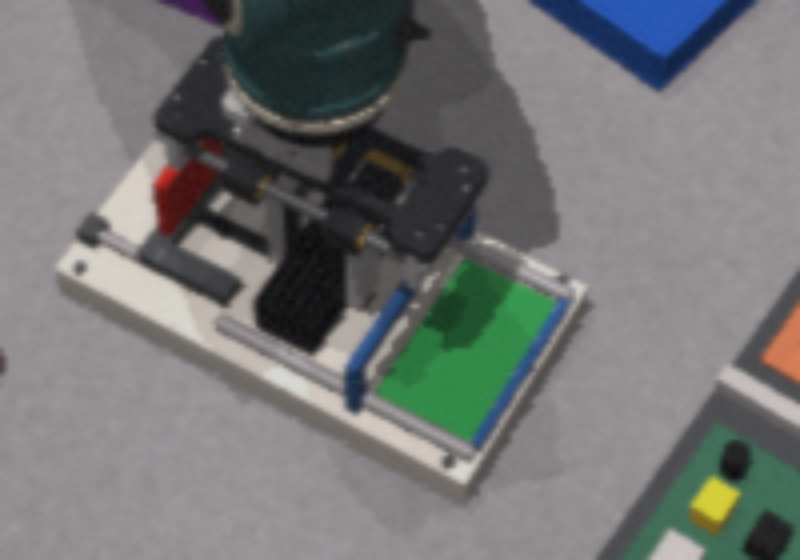

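The sink sits flat on the bed between the rods (view px 300,290), clear of the gate. Releasing and lifting.

```bash
python3 -m crank '[{"xyz":[0,0,0],"rot":[0,0,0],"claw":0.58},{"xyz":[0,0,0],"rot":[0,0,0],"claw":0.58},{"xyz":[0,0,0],"rot":[0,0,0],"claw":0.58},{"xyz":[0,0,0],"rot":[0,0,0],"claw":0.58},{"xyz":[0,0,-0.2],"rot":[0,0,0],"claw":0.58},{"xyz":[0,0,-0.5],"rot":[0,0,0],"claw":0.58},{"xyz":[0,0,-0.8],"rot":[0,0,0],"claw":0.58},{"xyz":[0,0,-0.9],"rot":[0,0,0],"claw":0.58}]'
python3 -m crank '[{"xyz":[0,0,-0.9],"rot":[0,0,0],"claw":0.58},{"xyz":[0,0,-0.9],"rot":[0,0,0],"claw":0.58},{"xyz":[0,0,-0.9],"rot":[0,0,0],"claw":0.3},{"xyz":[0,0,-0.4],"rot":[0,0,0],"claw":0.0},{"xyz":[0,0,0],"rot":[0,0,0],"claw":0.0},{"xyz":[0,0,0],"rot":[0,0,0],"claw":0.0}]'
python3 - <<'E'
from h import *
# pushing pose: behind paddle, gauge x=-130, y=0
for gx in(-150,-95):
    x,y=G+gx*np.array([C,Sn]); print(x,y); to(x,y,62,4.75)
p=get_image("scene");g=gau(cloud(p));f=p["frame"];v=f.max(-1)
cv2.imwrite("pics/s5.png",cv2.resize(f[260:400,230:430,::-1],(800,560)))
m=(v<70)&(abs(g[...,0]-5)<35)&(abs(g[...,1])<75)&(g[...,2]>40)&(g[...,2]<72)
q=g[m&(g[...,2]>58)];print(len(q),np.percentile(q,[1,3,10,50,90,97,99],axis=0).round(1),[np.round(x,1) for x in rect(q)])
E
```

```text
time: 10.87
position: [570.8, -210.7, 97.1]
tcp_rot: [-0.0, 0.676, 0.737, -0.0]
ft_force: [0.2, 0.6, 0.4]
opening: 54.6
grip_force: 0.0
time: 11.37
position: [571.3, -210.6, 173.7]
tcp_rot: [0.0, 0.676, 0.737, 0.0]
ft_force: [0.2, 0.2, -1.4]
opening: 31.4
grip_force: 0.0
416.61517462533584 -221.62123112683065
t 11.3667 pos [ 571.3 -210.6  173.7] yaw y 4.95 tilt [ 0.001 -0.    -1.   ] q [-0.06  0.45  0.48  1.7  -0.24  1.04  0.59] open 31.4 grip 0.0 F [ 0.2  0.2 -1.4]
units xyz [ 0.095 -6.204  4.464] rotz 0.043
471.4262772627127 -217.0667797136594
t 11.3667 pos [ 571.3 -210.6  173.7] yaw y 4.95 tilt [ 0.001 -0.    -1.   ] q [-0.06  0.45  0.48  1.7  -0.24  1.04  0.59] open 31.4 grip 0.0 F [ 0.2  0.2 -1.4]
units xyz [ 0.087 -4.004  4.465] rotz 0.043
324 [[-15.3 -47.2  58.1]
 [-14.3 -45.7  58.4]
 [-13.  -37.8  58.8]
 [  6.7  -1.4  61.4]
 [ 23.5  37.9  64.8]
 [ 24.7  45.5  66.1]
 [ 25.3  47.6  67.4]] [array([5.2, 0.3]), array([41.8, 98.4]), np.float64(0.1)]
```

View pics/s5.png

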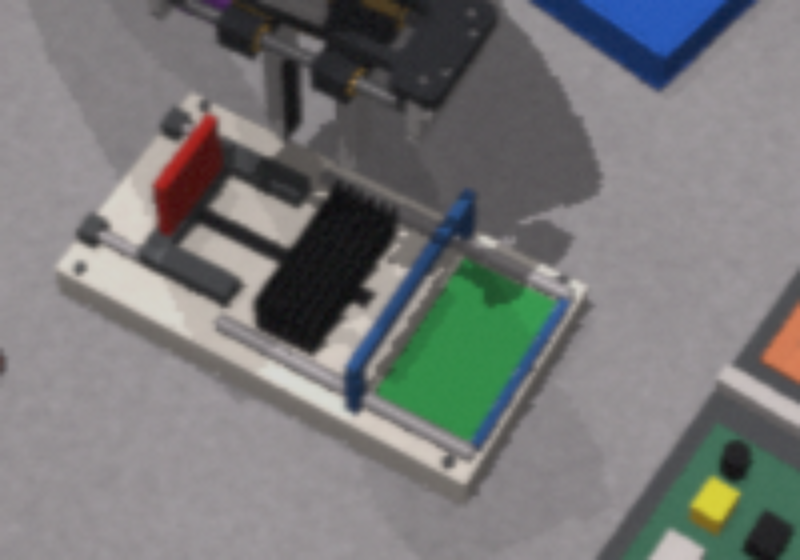

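The sink lies at gauge (5, 0), straight and released in the bay. The fingers now go shut behind the paddle.

```bash
python3 -m crank '[{"xyz":[0.012,-0.775,0],"rot":[0,0,0.04],"claw":0},{"xyz":[0.012,-0.775,0],"rot":[0,0,0],"claw":0},{"xyz":[0.012,-0.775,0],"rot":[0,0,0],"claw":0},{"xyz":[0.012,-0.775,0],"rot":[0,0,0],"claw":0},{"xyz":[0.012,-0.775,0],"rot":[0,0,0],"claw":0},{"xyz":[0.012,-0.775,0],"rot":[0,0,0],"claw":0},{"xyz":[0.012,-0.775,0],"rot":[0,0,0],"claw":0},{"xyz":[0.012,-0.775,0],"rot":[0,0,0],"claw":0}]'
python3 -m crank '[{"xyz":[0,0,0.4],"rot":[0,0,0],"claw":0},{"xyz":[0,0,0.7],"rot":[0,0,0],"claw":0},{"xyz":[0,0,0.7],"rot":[0,0,0],"claw":0},{"xyz":[0,0,0.7],"rot":[0,0,0],"claw":0},{"xyz":[0,0,0.7],"rot":[0,0,0],"claw":0},{"xyz":[0,0,0.7],"rot":[0,0,0],"claw":0},{"xyz":[0,0,0.5],"rot":[0,0,0],"claw":0},{"xyz":[0,0,0.3],"rot":[0,0,0],"claw":0}]'
python3 - <<'E'
from h import *
for gx in(-107.5,7.5):
    x,y=G+gx*np.array([C,Sn]); to(x,y,56,4.75)
E
```

```text
time: 12.08
position: [415.0, -220.9, 172.3]
tcp_rot: [-0.001, 0.677, 0.736, -0.001]
ft_force: [-0.6, 0.0, 0.5]
opening: 0.7
grip_force: 0.0
time: 12.75
position: [415.5, -220.7, 53.5]
tcp_rot: [-0.001, 0.677, 0.736, -0.001]
ft_force: [-0.8, -0.3, -0.2]
opening: 0.6
grip_force: 0.0
t 12.75 pos [ 415.5 -220.7   53.5] yaw y 4.76 tilt [-0.003  0.001 -1.   ] q [ 0.02  0.4   0.47  2.12 -0.29  0.68  0.77] open 0.6 grip 0.0 F [-0.8 -0.3 -0.2]
units xyz [-0.039  1.741 -0.104] rotz 0.001
t 12.75 pos [ 415.5 -220.7   53.5] yaw y 4.76 tilt [-0.003  0.001 -1.   ] q [ 0.02  0.4   0.47  2.12 -0.29  0.68  0.77] open 0.6 grip 0.0 F [-0.8 -0.3 -0.2]
units xyz [-0.04   6.341 -0.119] rotz 0.001
```

```bash
python3 -m crank '[{"xyz":[-0.02,0.5,0],"rot":[0,0,0],"claw":0},{"xyz":[-0.02,0.5,0],"rot":[0,0,0],"claw":0},{"xyz":[0,0.4,0],"rot":[0,0,0],"claw":0},{"xyz":[0,0.25,0],"rot":[0,0,0],"claw":0},{"xyz":[0,0.25,0],"rot":[0,0,0],"claw":0},{"xyz":[0,0.25,0],"rot":[0,0,0],"claw":0},{"xyz":[0,0.25,0],"rot":[0,0,0],"claw":0},{"xyz":[0,0.25,0],"rot":[0,0,0],"claw":0}]'
python3 -m crank '[{"xyz":[0,0.25,0],"rot":[0,0,0],"claw":0},{"xyz":[0,0.25,0],"rot":[0,0,0],"claw":0},{"xyz":[0,0.25,0],"rot":[0,0,0],"claw":0},{"xyz":[0,0.25,0],"rot":[0,0,0],"claw":0},{"xyz":[0,0.25,0],"rot":[0,0,0],"claw":0},{"xyz":[0,0.25,0],"rot":[0,0,0],"claw":0},{"xyz":[0,0.25,0],"rot":[0,0,0],"claw":0},{"xyz":[0,0.25,0],"rot":[0,0,0],"claw":0}]'
python3 - <<'E'
from h import *
for gx in(7.5,):
    x,y=G+gx*np.array([C,Sn]); to(x,y,54,4.75)
E
```

```text
time: 13.42
position: [481.9, -216.5, 55.6]
tcp_rot: [-0.001, 0.677, 0.736, -0.0]
ft_force: [-7.2, 0.4, 0.5]
opening: 0.5
grip_force: 3.3
time: 14.08
position: [531.5, -212.4, 55.6]
tcp_rot: [-0.001, 0.677, 0.736, -0.001]
ft_force: [-9.1, 1.3, 3.5]
opening: 1.0
grip_force: 4.5
t 14.0833 pos [ 531.5 -212.4   55.6] yaw y 4.73 tilt [-0.002  0.001 -1.   ] q [-0.02  0.55  0.44  1.87 -0.32  0.79  0.68] open 1.0 grip 4.45560559630394 F [-9.1  1.3  3.5]
units xyz [0.014 1.692 0.061] rotz -0.005
```

```bash
python3 -m crank '[{"xyz":[0,0.25,0],"rot":[0,0,0],"claw":0},{"xyz":[0,0.25,0],"rot":[0,0,0],"claw":0},{"xyz":[0,0.25,0],"rot":[0,0,0],"claw":0},{"xyz":[0,0.25,0],"rot":[0,0,0],"claw":0},{"xyz":[0,0.2,0],"rot":[0,0,0],"claw":0},{"xyz":[0,0.2,0],"rot":[0,0,0],"claw":0},{"xyz":[0,0.12,0],"rot":[0,0,0],"claw":0}]'
python3 -m crank '[{"xyz":[0,0.08,0],"rot":[0,0,0],"claw":0},{"xyz":[0,0.06,0],"rot":[0,0,0],"claw":0},{"xyz":[0,0,0],"rot":[0,0,0],"claw":0},{"xyz":[0,0,0],"rot":[0,0,0],"claw":0}]'
python3 - <<'E'
from h import *
for gx in(7.5,):
    x,y=G+gx*np.array([C,Sn]); to(x,y,54,4.75)
p=get_image("scene");g=gau(cloud(p));f=p["frame"];v=f.max(-1)
cv2.imwrite("pics/s6.png",cv2.resize(f[260:400,230:430,::-1],(800,560)))
m=(v<70)&(abs(g[...,0]-100)<50)&(abs(g[...,1])<75)&(g[...,2]>56)&(g[...,2]<72)
q=g[m];print(len(q),np.percentile(q,[1,3,50,97,99],axis=0).round(1),[np.round(x,1) for x in rect(q)])
hsv=cv2.cvtColor(f,cv2.COLOR_RGB2HSV)
m=((hsv[...,0]<8)|(hsv[...,0]>172))&(hsv[...,1]>120)&(g[...,2]>85)&(abs(g[...,0])<120)&(abs(g[...,1])<60)
print("paddle",m.sum(),np.median(g[m],0).round(1),np.percentile(g[m][:,0],[5,95]))
E
```

```text
time: 14.67
position: [569.4, -209.2, 55.6]
tcp_rot: [-0.001, 0.677, 0.736, -0.001]
ft_force: [-9.9, 1.2, 3.8]
opening: 0.5
grip_force: 4.9
time: 15.0
position: [572.7, -209.0, 55.6]
tcp_rot: [-0.001, 0.677, 0.736, -0.001]
ft_force: [-8.3, 2.5, 2.5]
opening: 0.7
grip_force: 3.9
t 15.0 pos [ 572.7 -209.    55.6] yaw y 4.74 tilt [-0.002  0.001 -1.   ] q [-0.02  0.61  0.44  1.78 -0.33  0.83  0.65] open 0.7 grip 3.893526792526245 F [-8.3  2.5  2.5]
units xyz [0.013 0.034 0.066] rotz -0.002
400 [[ 63.6 -63.3  56.1]
 [ 64.5 -48.5  56.7]
 [ 96.2  -1.5  61.1]
 [118.9  46.8  67.3]
 [119.3  62.8  69.3]] [array([91.7, -0.7]), array([ 57.8, 135.9]), np.float64(0.6)]
paddle 98 [25.4 -9.3 94.5] [20.18456699 29.17731132]
```

View pics/s6.png

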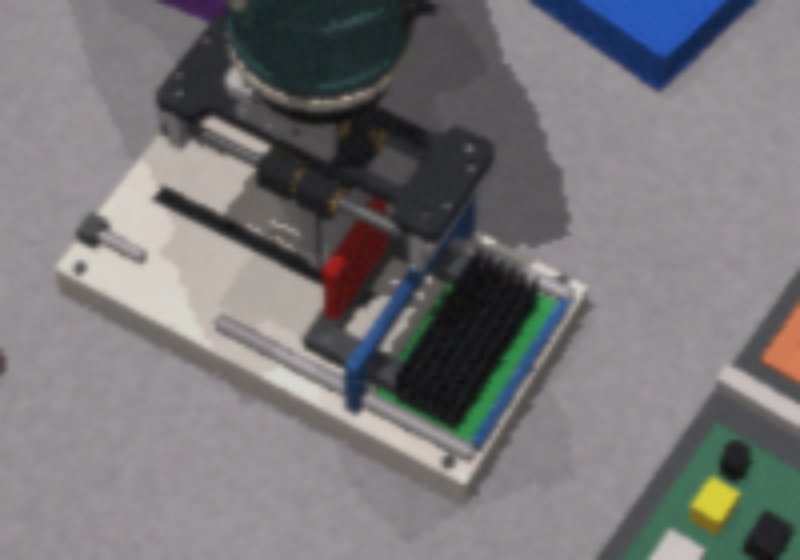

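The sink is past the gate on the landing (view px 470,340), with the paddle at about 115 mm of travel. I press on gently until the stop is felt.

```bash
python3 -m crank '[{"xyz":[0,0.04,0],"rot":[0,0,0],"claw":0},{"xyz":[0,0.04,0],"rot":[0,0,0],"claw":0},{"xyz":[0,0,0],"rot":[0,0,0],"claw":0},{"xyz":[0,0,0],"rot":[0,0,0],"claw":0}]'
```

```text
time: 15.38
position: [573.4, -208.9, 55.6]
tcp_rot: [-0.002, 0.677, 0.736, -0.001]
ft_force: [-17.1, 1.9, 10.4]
opening: 0.1
grip_force: 8.6
```

```bash
python3 -m crank '[{"xyz":[0,0,0],"rot":[0,0,0],"claw":0},{"xyz":[0,-0.2,0],"rot":[0,0,0],"claw":0},{"xyz":[0,-0.4,0],"rot":[0,0,0],"claw":0},{"xyz":[0,-0.5,0],"rot":[0,0,0],"claw":0},{"xyz":[0,-0.5,0],"rot":[0,0,0],"claw":0},{"xyz":[0,-0.5,0],"rot":[0,0,0],"claw":0},{"xyz":[0,-0.5,0],"rot":[0,0,0],"claw":0},{"xyz":[0,-0.5,0],"rot":[0,0,0],"claw":0}]'
python3 -m crank '[{"xyz":[0,-0.5,0],"rot":[0,0,0],"claw":0},{"xyz":[0,-0.5,0],"rot":[0,0,0],"claw":0},{"xyz":[0,-0.5,0],"rot":[0,0,0],"claw":0},{"xyz":[0,-0.5,0],"rot":[0,0,0],"claw":0},{"xyz":[0,-0.5,0],"rot":[0,0,0],"claw":0},{"xyz":[0,-0.6,0],"rot":[0,0,0],"claw":0},{"xyz":[0,-0.3,0],"rot":[0,0,0],"claw":0},{"xyz":[0,0,0],"rot":[0,0,0],"claw":0}]'
python3 -m crank '[{"xyz":[0,0,-0.5],"rot":[0,0,0],"claw":0},{"xyz":[0,0,-0.8],"rot":[0,0,0],"claw":0},{"xyz":[0,0,-0.8],"rot":[0,0,0],"claw":0},{"xyz":[0,0,-0.8],"rot":[0,0,0],"claw":0},{"xyz":[0,0,-0.8],"rot":[0,0,0],"claw":0},{"xyz":[0,0,-0.8],"rot":[0,0,0],"claw":0},{"xyz":[0,0,-0.5],"rot":[0,0,0],"claw":0},{"xyz":[0,0,0],"rot":[0,0,0],"claw":0}]'
python3 - <<'E'
from h import *
p=get_image("scene");g=gau(cloud(p));f=p["frame"];v=f.max(-1)
cv2.imwrite("pics/s7.png",cv2.resize(f[110:400,230:510,::-1],(560,580)))
m=(v<70)&(abs(g[...,0]-100)<32)&(abs(g[...,1])<54)&(g[...,2]>58)&(g[...,2]<72)
q=g[m];print(len(q),np.percentile(q,[1,3,50,97,99],axis=0).round(1),[np.round(x,1) for x in rect(q)])
hsv=cv2.cvtColor(f,cv2.COLOR_RGB2HSV)
m=((hsv[...,0]<8)|(hsv[...,0]>172))&(hsv[...,1]>120)&(g[...,2]>85)&(abs(g[...,0])<120)&(abs(g[...,1])<60)
print("paddle",m.sum(),np.percentile(g[m][:,0],[5,50,95]))
E
```

```text
time: 16.05
position: [497.5, -215.4, 55.9]
tcp_rot: [-0.0, 0.677, 0.736, -0.0]
ft_force: [-0.9, 0.3, -0.4]
opening: -0.0
grip_force: 0.7
time: 16.72
position: [412.7, -222.6, 56.2]
tcp_rot: [0.0, 0.678, 0.735, 0.0]
ft_force: [0.3, -0.0, -0.7]
opening: 0.1
grip_force: 0.0
time: 17.38
position: [415.8, -222.8, 183.5]
tcp_rot: [0.002, 0.677, 0.736, 0.001]
ft_force: [0.7, -0.9, 0.1]
opening: 0.7
grip_force: 0.0
288 [[ 80.  -47.7  58.2]
 [ 80.1 -45.3  58.3]
 [ 97.8  -4.5  61.7]
 [119.2  39.7  66. ]
 [119.6  42.4  66.9]] [array([100.1,  -2.1]), array([40.8, 91.9]), np.float64(0.1)]
paddle 116 [-94.36142132 -88.46340979 -85.40855381]
```

View pics/s7.png

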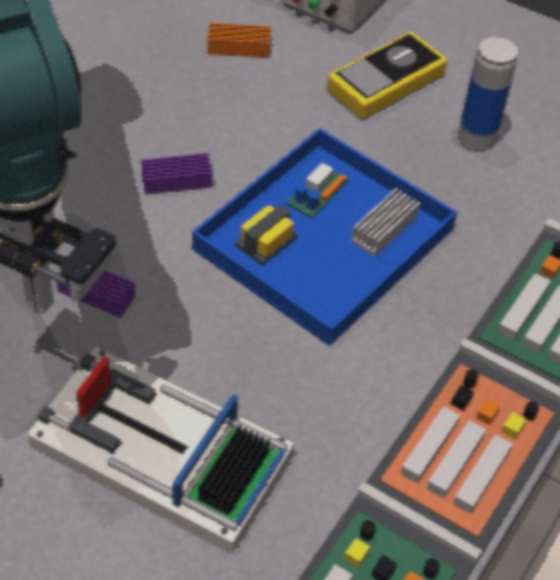

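The sink is flat on the landing (view px 235,468) at gauge x of about 100. The pusher is back at rest, the other parts are still in the bin, and the arm is clear.

```bash
python3 -c "
from plant import close_job
print(close_job())"
```

```text
the job is handed in; nothing more can be done
None
```

The black heat sink was placed in the bay and pushed through the gate by the pusher alone; it now lies flat on the green landing, the pusher has sprung back, and the job is handed in (no verdict was returned).

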